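Pop open the sample hatch of the reader in use

TASK

Two identical bench readers stand side by side; only one has a capped sample tube standing in its well. With closed fingertips press once, straight down, on the raised pad of that reader's hatch until its push-to-open latch lets go, then draw back and see that the hatch springs up and stays wide open by itself. Do not push the hatch down again, pick nothing up, do not shove the readers, and leave the tube, the other reader, the jar and the tip box as they are.

Things in the scene. Friction and masses are not known exactly. Their poses are not given: they have to be found in the camera images.
- reader_a: the reader to open, the one with the tube in its well: cream plastic instrument, 190 mm (its x) x 150 mm (its y) x 85 mm high, loose on the bench, about 2 to 3 kg; origin at the centre of its underside, x from its front (dark band) to its rear (black display), y to its left, z up. Its hatch lies in its top, left of centre.
- hatch_a (a joint): hinge of the hatch of the reader with the tube, rad. 0 (to 0.02) = shut, latched; negative = pushed in, stop at -0.08 (6 mm at the pad); positive = open, stop at 1.3 (nearly upright). Pushed in beyond about -0.03 (2.5 mm, about 4 N at the pad) the latch lets go; set free, the hatch is swung up to 1.3 by a spring in about 1 s and kept there. It does not latch again: pushed down once open, it just comes up again.
- pad_a: raised press pad on the hatch of the reader with the tube, origin amid its top face: 22 mm (reader's x) x 44 mm (y), mid grey like the hatch; shut, it is 91 mm above the bench at x -47, y +20 mm of the reader, 3 mm above the hatch. The hatch is 92 (x) x 88 x 5 mm; hinge line along the reader's y, 80 mm behind the pad (reader's +x); free edge 13 mm before it. It opens upward and to the rear.
- reader_b: the reader to leave alone, its well empty: cream plastic instrument, 190 mm (its x) x 150 mm (its y) x 85 mm high, loose on the bench, about 2 to 3 kg; origin at the centre of its underside, x from its front (dark band) to its rear (black display), y to its left, z up. Its hatch lies in its top, left of centre. Otherwise identical to the first.
- hatch_b (a joint): the same hinge on the other reader; it must stay shut (0)
- pad_b: the same pad on the other reader; not to be pressed
- tube_mid (a point): half-way up (47 mm) the capped sample tube: clear with a paper label, 16 mm across, 95 mm tall with a 22 mm wide dark cap; it stands loosely in a square well (18 mm wide, 38 mm deep) in the top of reader_a at x -30, y -50 mm of that reader, right of its hatch, and rises 57 mm above the reader's top. 18 g.
- jar_mid (a point): half-way up a white screw-top jar, 84 mm across, 75 mm tall, on the bench to the left of the readers
- tips_mid (a point): about half-way up a white box of yellow pipette tips, 120 x 85 mm, 63 mm tall over the tips, on the bench to the right of the readers

How it is judged:
By the outcome, as a careful person would: the job done as asked, in the order asked, and still so for the second after the job is handed in, with the robot touching nothing.
It also fails if it takes over 32 s, if anything falls off the work surface, if the arm or the gripper's body presses on something with over 40 N, if the wrist force passes 120 N, or if a joint passes its speed limit or range.

ROBOT

A 6-joint arm with a two-finger parallel gripper is mounted at the origin on the work surface. World frame = base frame: x ahead of the robot, y to its left, z up, the work surface at z = 0. Lengths are in m, angles in degrees, forces in N, time in s.
With the tool pointing down it reaches from about 0.3 to 0.75 m from the base axis. Payload 8.5 kg.
Tool frame: the origin (TCP) lies on the centre line of the jaws, within the pads' length; the fingertips stand 14 mm ahead of it and the grasp point (between the pads) lies 5 mm behind it; z points along the fingers, x is the direction in which the jaws open and shut, and the axes are right-handed (so a half turn about z gives the same grasp; the last joint's range is limited). The gripper opens to 85 mm and grips with 20 to 120 N. Pads are 22 mm wide; open, the fingers measure 114 mm over their backs; the gripper's body (76 mm by 85 mm) begins 54 mm behind the grasp point. The pads swing forward as they close: fully open they stand 13 mm farther back than shut.
Start: joints at [-84.299, 21.807, 74.336, -0, 83.858, -12.336], TCP at [0.17, -0.523, 0.245] pointing down, gripper open.
Joint ranges: [-178.18, 178.18], [-50.72, 133.34], [12.68, 142.11], [-81.47, 261.47], [9.98, 163.14], [-165.26, 165.26]. Speed limits (degrees/s): [136.94, 136.94, 180, 180, 180, 180].

INTERFACE

Orientations are given as a 3x3 rotation matrix whose columns are the frame's x, y, z axes.
In Python, from rig import * gives the robot as it stands.
- The arm moves only by the shell command python3 -m crank 'ROWS' [FORCE]. ROWS is JSON, one flat list of numbers, 7 for each row, row after row: the turn, a rotation vector about the world's x, y, z in rad, then the shift along the world's x, y, z in m, then the opening in per cent of the stroke, from 0 (shut) to 100 (fully open). A call has 1 to 20 rows; each row shifts and turns the commanded pose from where the row before left it; what a row does not reach is not made up. A row lasts 1/10 s, in which the tool goes at most 50 mm and 8.59 degrees, less where a joint would pass 70% of its speed; a pose out of reach is approached as far as the arm can. A call is refused whole if a number of a shift passes 0.05 or a number of a turn 0.15, either way. A call with a gripper value outside its range is refused whole. The fingers move at their own pace and stop on an object; FORCE is the grip in N (left out, the last holds). Time passes only in rows, so rows that do not move let the fingers close. It gives the time, the measured TCP pose, the force and the opening at its end, in the units of the state.
- observe(): the state, without advancing time (a new reading comes with each control period).
- get_image(name): name is "scene" or "top" or "wrist"; returns a dict with "frame" (420x560x3 uint8, red, green, blue), "fov_y" (degrees; the focal length in pixels is half the picture's height over the tangent of half this angle, whatever the lens; pixels are square), "cx", "cy" (the principal point, pixels), "world_to_cam" (4x4, takes a point from world to camera coordinates). Camera axes: x right, y up, looking along -z (the intrinsics and any distortion apply to the point x, -y, -z); pixel columns grow to the right and rows downward; lengths in m; the calibration is good to about 2 mm. A picture is of the moment at which its call begins. There is no depth.
- close_job(): hands the job in, once; it reports no verdict.
The state is a dict: "time_s": time; "q": joint angles; "qvel": joint speeds; "joint_efforts": joint torques, N m; "position": TCP position; "tool_rot": TCP orientation; "ft_force": force on the tool from outside, world axes, zero at the start; "wrist_torque": the same for the moment, N m; "grip_width": finger opening in m.
Only numpy, scipy, OpenCV 4.12 (cv2) and the standard library are available. Lean on these libraries where they do the work, as an engineer would, in place of code of your own. Each camera call takes 0.05 s, during which the arm holds its last target. There are 200 camera calls.

## Working session

There is one attempt and no reset: what is moved stays moved. The work goes in short steps, Python scripts to look and compute and a shell command to move; the robot and the scene stay as the last step left them, time stands still between calls to the robot, and variables do not carry over. Pictures are saved under pics/ and viewed, about 8 in all and at most 12, crops included, and the job is handed in when it is done.

```bash
mkdir -p pics; ls; python3 - <<'E'
from rig import *
import cv2,numpy as np
for n in("top","scene"):
    d=get_image(n); cv2.imwrite(f"pics/{n}1.png",d["frame"][:,:,::-1])
    print(n,d["fov_y"],d["cx"],d["cy"],np.round(d["world_to_cam"],4).tolist(),[k for k in d])
s=observe();print(s["tool_rot"],s["position"],s["grip_width"],s["time_s"])
E
```

```text
pics
top 51.010173274572544 279.8761276827176 211.86577602074664 [[-0.0257, -0.9997, 0.0047, 0.0093], [0.988, -0.0246, 0.1528, -0.5514], [-0.1526, 0.0086, 0.9883, -1.4824], [0.0, 0.0, 0.0, 1.0]] ['frame', 'fov_y', 'cx', 'cy', 'world_to_cam']
scene 57.51648509890102 277.8685676765357 210.17610772963124 [[0.4078, 0.9131, 0.0057, -0.236], [-0.6572, 0.2892, 0.696, 0.2969], [0.6339, -0.2876, 0.718, -1.3526], [0.0, 0.0, 0.0, 1.0]] ['frame', 'fov_y', 'cx', 'cy', 'world_to_cam']
[[ 3.09599210e-01 -9.50867133e-01 -1.58744137e-04]
 [-9.50866349e-01 -3.09599162e-01  1.24335757e-03]
 [-1.23141490e-03 -2.33998062e-04 -9.99999214e-01]] [ 0.17025711 -0.52274528  0.24478449] 0.08523860414192268 0.1
```

View pics/top1.png

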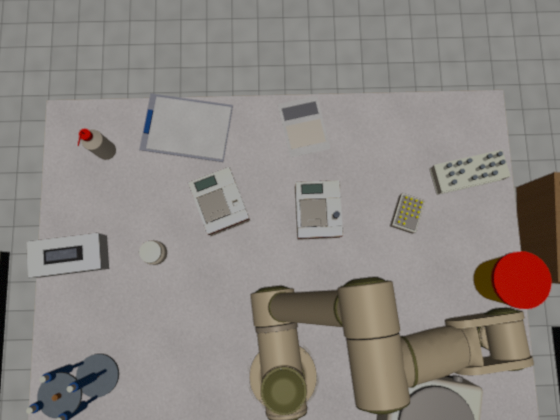

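View pics/scene1.png

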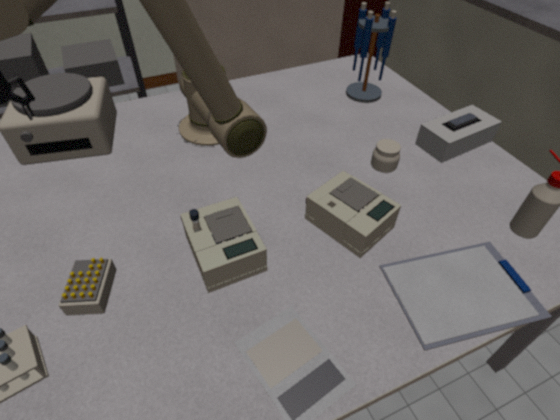

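The reader with the tube is the right one in the top view (cap at about 336,215) and the left one in the scene view (cap at 194,215). I'll enlarge both for corner picking.

```bash
python3 - <<'E'
import cv2,numpy as np
a=cv2.imread("pics/top1.png")[170:250,280:360]; b=cv2.imread("pics/scene1.png")[190:290,172:272]
f=lambda i:cv2.resize(i,(400,400),interpolation=cv2.INTER_CUBIC)
im=np.hstack([f(a),f(b)])
im=cv2.convertScaleAbs(im,alpha=1.3)
cv2.imwrite("pics/crop1.png",im)
E
```

```text
(no output)
```

View pics/crop1.png

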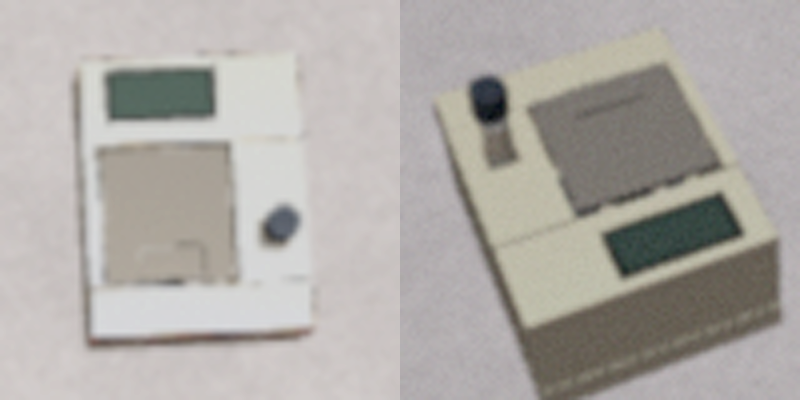

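```bash
cat > h.py <<'E'
import numpy as np
from scipy.optimize import least_squares
def proj(d,P,k=0):
    W=np.array(d["world_to_cam"]); c=P@W[:3,:3].T+W[:3,3]
    f=210/np.tan(np.radians(d["fov_y"]/2)); u=np.c_[c[:,0],-c[:,1]]/-c[:,2:3]
    u=u*(1+k*(u**2).sum(1,keepdims=True)); return u*f+[d["cx"],d["cy"]]
def place(p,L):
    c,s=np.cos(p[2]),np.sin(p[2]); L=np.asarray(L,float)
    return np.c_[p[0]+c*L[:,0]-s*L[:,1],p[1]+s*L[:,0]+c*L[:,1],L[:,2]]
E
python3 - <<'E'
from rig import *
from h import *
L=np.array([[95,75,85],[95,-75,85],[-95,-75,85],[-95,75,85],[32,64,88],[32,-24,88],[-60,-24,88],[-60,64,88],[-30,-50,142]])/1e3
T=np.array([[80,58],[298,52],[311,328],[90,336],[97,147],[230,142],[238,278],[103,282],[282,222]])/5+[280,170]-.4
S=np.array([[378,238],[130,328],[35,98],[260,28],[322,165],[177,216],[127,107],[267,66],[88,84]])/4+[172,190]-.4
dt,ds=get_image("top"),get_image("scene")
def solve(use,kk):
    def r(p):
        o=[]
        if 't' in use:o.append(proj(dt,place(p,L),p[3]*kk)-T)
        if 's' in use:o.append(proj(ds,place(p,L),p[4]*kk)-S)
        return np.vstack(o).ravel()
    q=least_squares(r,[.5,-.1,0,0,0],loss='soft_l1'); print(use,kk,np.round(q.x,4),np.round(r(q.x),1).tolist())
    return q.x
for u in('t','s','ts'):
  for kk in(0,1):
    p=solve(u,kk); print(place(p,[[-.047,.02,.091]]).round(4))
E
```

```text
t 0 [ 0.555  -0.1352  0.0049  0.      0.    ] [-0.2, -0.1, 0.2, -0.2, 0.5, 0.2, -0.2, -0.1, 0.3, 0.0, -0.2, 0.3, -0.6, 0.1, 0.2, 0.1, 0.1, -0.2]
[[ 0.5079 -0.1154  0.091 ]]
t 1 [ 0.555  -0.1356  0.0047 -0.217   0.    ] [-0.1, -0.1, -0.0, -0.0, 0.3, 0.0, -0.1, -0.1, 0.4, 0.0, -0.2, 0.3, -0.6, 0.1, 0.3, 0.1, -0.0, -0.2]
[[ 0.5079 -0.1158  0.091 ]]
s 0 [ 0.5561 -0.1354  0.0169  0.      0.    ] [1.0, 0.1, -1.1, 0.8, -0.7, -0.2, 0.5, -0.4, -0.2, -0.1, 0.3, -0.7, 0.6, -0.2, -0.5, -0.7, 0.0, 1.5]
[[ 0.5088 -0.1162  0.091 ]]
s 1 [ 0.5562 -0.1366  0.018   0.7603 -0.1891] [0.6, 0.2, -0.7, 0.3, 0.1, -0.1, 0.1, -0.2, -0.6, -0.0, 0.2, -0.7, 0.6, -0.0, -0.8, -0.5, 0.3, 1.7]
[[ 0.5088 -0.1174  0.091 ]]
ts 0 [ 0.5554 -0.1353  0.0108  0.      0.    ] [-0.4, -0.1, 0.0, -0.5, 0.7, -0.1, 0.0, -0.1, 0.3, -0.0, -0.3, 0.1, -0.4, -0.1, 0.3, 0.0, 0.1, -0.4, 0.8, 0.1, -1.5, 0.5, -0.5, -0.6, 0.7, -0.5, -0.3, -0.2, 0.1, -0.9, 0.6, -0.4, -0.3, -0.8, 0.0, 1.2]
[[ 0.5082 -0.1158  0.091 ]]
ts 1 [ 0.5555 -0.1361  0.0116 -0.3379 -0.1406] [-0.2, -0.1, -0.2, -0.2, 0.4, -0.4, 0.3, -0.2, 0.5, -0.0, -0.2, 0.1, -0.4, -0.2, 0.5, 0.0, 0.1, -0.5, 0.5, 0.2, -1.1, 0.1, 0.1, -0.5, 0.5, -0.4, -0.5, -0.1, 0.1, -0.9, 0.7, -0.4, -0.6, -0.7, 0.3, 1.3]
[[ 0.5083 -0.1167  0.091 ]]
```

The pad is at about (0.508, -0.116, 0.091) and the yaw is about 0.6°. The top and scene views agree within 2 mm. I'll move above it with the fingers closing and the jaw axis along the reader's y.

```bash
python3 -m crank '[0,0,-0.0234,0.026,0.0313,0,0, 0,0,-0.0234,0.026,0.0313,0,0, 0,0,-0.0234,0.026,0.0313,0,0, 0,0,-0.0234,0.026,0.0313,0,0, 0,0,-0.0234,0.026,0.0313,0,0, 0,0,-0.0234,0.026,0.0313,0,0, 0,0,-0.0234,0.026,0.0313,0,0, 0,0,-0.0234,0.026,0.0313,0,0, 0,0,-0.0234,0.026,0.0313,0,0, 0,0,-0.0234,0.026,0.0313,0,0, 0,0,-0.0234,0.026,0.0313,0,0, 0,0,-0.0234,0.026,0.0313,0,0, 0,0,-0.0234,0.026,0.0313,0,0, 0,0,0,0,0,0,0, 0,0,0,0,0,0,0]' 20
python3 - <<'E'
from rig import *
import cv2
from h import *
s=observe();print(s["position"],s["tool_rot"],s["ft_force"],s["grip_width"],s["time_s"])
d=get_image("wrist");im=d["frame"][:,:,::-1].copy()
p=[.5554,-.1353,.0108]
P=place(p,np.array([[-58,-2,91],[-36,-2,91],[-36,42,91],[-58,42,91],[-47,20,91],[-60,-24,88],[32,-24,88],[32,64,88],[-60,64,88]])/1e3)
P=np.vstack([P,[s["position"]+np.array(s["tool_rot"])[:,2]*.014]])
uv=proj(d,P);print(uv.round(0).tolist())
for i,c in enumerate(uv): cv2.circle(im,(int(c[0]),int(c[1])),2,(0,0,255) if i<9 else (255,0,0),-1)
cv2.imwrite("pics/w1.png",im)
E
```

```text
time_s: 1.7
position: [0.5083, -0.1156, 0.245]
tool_rot: [[0.013, -1.0, -0.001], [-1.0, -0.013, 0.0], [-0.0, 0.001, -1.0]]
ft_force: [0.1, -0.0, 0.8]
grip_width: -0.0002
[ 0.50834724 -0.11556644  0.24499163] [[ 1.25519128e-02 -9.99920933e-01 -7.60088653e-04]
 [-9.99921220e-01 -1.25519496e-02  4.36262389e-05]
 [-5.31633840e-05  7.59481181e-04 -9.99999710e-01]] [ 0.12904081 -0.01667626  0.82255273] -0.00023068460715921057 1.7
[[300.0, 210.0], [301.0, 188.0], [254.0, 188.0], [254.0, 210.0], [277.0, 199.0], [322.0, 211.0], [327.0, 112.0], [227.0, 112.0], [232.0, 211.0], [277.0, 275.0]]
```

View pics/w1.png

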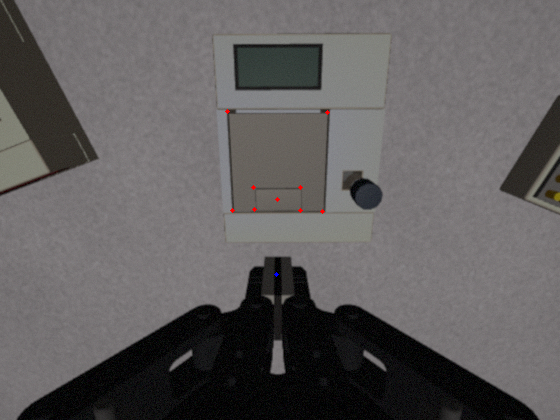

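The overlay matches: the drawn pad outline lies on the real pad at about (254–301, 188–210). The cap is at (366,194), and the knuckles spread sideways towards it. I'll check how much they clear the cap by.

```bash
python3 - <<'E'
from rig import *
from h import *
d=get_image("wrist");s=observe();t=s["position"]+np.array([0,0,-.014])
print(np.round(s["q"],1))
W=np.array(d["world_to_cam"]);C=-W[:3,:3].T@W[:3,3];print("cam-tip",C-t)
f=210/np.tan(np.radians(d["fov_y"]/2))
for u,v in((264,258),(292,258),(296,294),(310,270),(345,310),(360,310),(480,370),(540,410)):
    r=W[:3,:3].T@np.array([(u-d["cx"])/f,-(v-d["cy"])/f,-1])
    print((u,v),[(h,((C+r*((t[2]+h-C[2])/r[2])-t)[:2]*1e3).round().tolist()) for h in(0,.03,.055,.075,.1)])
E
```

```text
[-26.   18.9  78.9  -0.   82.3  63.5]
cam-tip [0.08279881 0.0010063  0.14161646]
(264, 258) [(0, [10.0, 7.0]), (0.03, [25.0, 6.0]), (0.055, [38.0, 5.0]), (0.075, [48.0, 4.0]), (0.1, [61.0, 3.0])]
(292, 258) [(0, [10.0, -7.0]), (0.03, [25.0, -6.0]), (0.055, [38.0, -4.0]), (0.075, [49.0, -3.0]), (0.1, [61.0, -1.0])]
(296, 294) [(0, [-11.0, -10.0]), (0.03, [9.0, -8.0]), (0.055, [25.0, -6.0]), (0.075, [38.0, -4.0]), (0.1, [55.0, -2.0])]
(310, 270) [(0, [3.0, -17.0]), (0.03, [20.0, -13.0]), (0.055, [34.0, -10.0]), (0.075, [45.0, -7.0]), (0.1, [59.0, -4.0])]
(345, 310) [(0, [-21.0, -37.0]), (0.03, [1.0, -29.0]), (0.055, [19.0, -22.0]), (0.075, [34.0, -17.0]), (0.1, [52.0, -10.0])]
(360, 310) [(0, [-21.0, -45.0]), (0.03, [1.0, -35.0]), (0.055, [19.0, -27.0]), (0.075, [34.0, -21.0]), (0.1, [52.0, -13.0])]
(480, 370) [(0, [-62.0, -119.0]), (0.03, [-31.0, -94.0]), (0.055, [-6.0, -73.0]), (0.075, [15.0, -56.0]), (0.1, [40.0, -34.0])]
(540, 410) [(0, [-93.0, -163.0]), (0.03, [-56.0, -129.0]), (0.055, [-25.0, -100.0]), (0.075, [0.0, -76.0]), (0.1, [31.0, -47.0])]
```

Clearance is about 15 mm or more, so this is safe. I'll descend to just above the pad.

```bash
python3 -m crank '[0,0,0,0,0.0005,-0.027,0, 0,0,0,0,0.0005,-0.027,0, 0,0,0,0,0.0005,-0.027,0, 0,0,0,0,0.0005,-0.027,0, 0,0,0,0,0.0005,-0.02,0, 0,0,0,0,0.0005,-0.006,0, 0,0,0,0,0,0,0]'
python3 - <<'E'
from rig import *
import cv2
a=get_image("wrist")["frame"];b=get_image("scene")["frame"][90:290,140:340]
im=cv2.hconcat([cv2.resize(a,(400,300)),cv2.resize(b,(400,300))]);cv2.imwrite("pics/w2.png",im[:,:,::-1])
E
```

```text
time_s: 2.5
position: [0.5078, -0.1138, 0.1112]
tool_rot: [[0.009, -1.0, -0.001], [-1.0, -0.009, 0.0], [-0.0, 0.001, -1.0]]
ft_force: [0.4, -0.3, 0.4]
grip_width: 0.0001
```

View pics/w2.png

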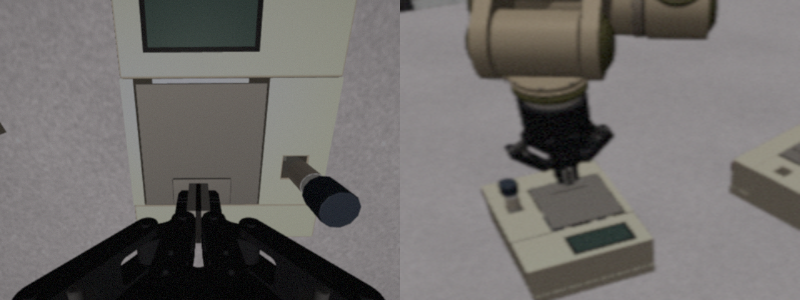

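The wrist view shows the tips over the pad (pad about 172–232 × 178–205, tip at 198,186). The cap at (330,200) is clear of the links. Next is the slow press.

```bash
python3 -m crank '[0,0,0,0,0,-0.002,0, 0,0,0,0,0,-0.002,0, 0,0,0,0,0,-0.0015,0, 0,0,0,0,0,-0.0015,0, 0,0,0,0,0,0,0]'
```

```text
time_s: 3.1
position: [0.5083, -0.113, 0.1044]
tool_rot: [[0.011, -1.0, 0.0], [-1.0, -0.011, -0.0], [0.0, -0.0, -1.0]]
ft_force: [-1.1, -0.7, 1.7]
grip_width: -0.0001
```

```bash
python3 -m crank '[0,0,0,0,0,-0.001,0, 0,0,0,0,0,-0.001,0, 0,0,0,0,0,0,0]'
```

```text
time_s: 3.4
position: [0.5082, -0.1131, 0.1023]
tool_rot: [[0.011, -1.0, -0.0], [-1.0, -0.011, -0.0], [0.0, 0.0, -1.0]]
ft_force: [-1.6, 0.1, 4.6]
grip_width: -0.0002
```

```bash
python3 -m crank '[0,0,0,0,0,-0.001,0, 0,0,0,0,0,-0.0005,0, 0,0,0,0,0,0,0]'
```

```text
time_s: 3.7
position: [0.5082, -0.1131, 0.1007]
tool_rot: [[0.011, -1.0, -0.0], [-1.0, -0.011, 0.0], [-0.0, 0.0, -1.0]]
ft_force: [-2.6, 0.5, 4.3]
grip_width: -0.0
```

```bash
python3 -m crank '[0,0,0,0,0,-0.0007,0, 0,0,0,0,0,0,0]'
```

```text
time_s: 3.9
position: [0.5082, -0.1131, 0.1]
tool_rot: [[0.011, -1.0, -0.0], [-1.0, -0.011, 0.0], [-0.0, 0.0, -1.0]]
ft_force: [-2.7, -0.4, 4.0]
grip_width: -0.0
```

Contact is clear and the press is about 5 mm deep, past the 2.5 mm release point. Now I'll draw back quickly, straight up first and then up and towards the robot.

```bash
python3 -m crank '[0,0,0,0,0,0.03,0, 0,0,0,0,0,0.045,0, 0,0,0,-0.01,0,0.045,0, 0,0,0,-0.03,0,0.03,0, 0,0,0,-0.04,0,0.01,0, 0,0,0,-0.03,0,0,0, 0,0,0,-0.02,0,0,0, 0,0,0,0,0,0,0, 0,0,0,0,0,0,0, 0,0,0,0,0,0,0, 0,0,0,0,0,0,0, 0,0,0,0,0,0,0, 0,0,0,0,0,0,0, 0,0,0,0,0,0,0, 0,0,0,0,0,0,0]'
python3 - <<'E'
from rig import *
import cv2
a=get_image("wrist")["frame"];b=get_image("scene")["frame"][130:330,140:440]
im=cv2.hconcat([cv2.resize(a,(400,300)),cv2.resize(b,(400,300))]);cv2.imwrite("pics/w3.png",im[:,:,::-1])
E
```

```text
time_s: 5.4
position: [0.3783, -0.113, 0.2601]
tool_rot: [[0.011, -1.0, -0.0], [-1.0, -0.011, 0.0], [-0.0, 0.0, -1.0]]
ft_force: [-0.8, -0.2, 0.5]
grip_width: -0.0002
```

View pics/w3.png

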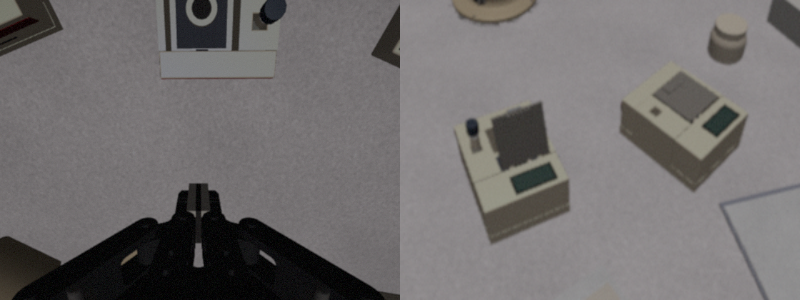

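The hatch is up: the cavity shows at (200,20) in the wrist view and the hatch stands at (520,135) in the scene crop. The tube is in place and the other hatch is shut. I'll wait a second and check that it stays open and the reader hasn't shifted.

```bash
python3 -m crank '[0,0,0,0,0,0,0,0,0,0,0,0,0,0,0,0,0,0,0,0,0,0,0,0,0,0,0,0,0,0,0,0,0,0,0,0,0,0,0,0,0,0,0,0,0,0,0,0,0,0,0,0,0,0,0,0,0,0,0,0,0,0,0,0,0,0,0,0,0,0]'
python3 - <<'E'
from rig import *
import cv2
from h import *
d=get_image("scene");im=d["frame"][:,:,::-1].copy()
p=[.5554,-.1353,.0108];a=1.3
L=np.array([[95,75,85],[95,-75,85],[-95,-75,85],[-95,75,85],[33-93*np.cos(a),64,88+93*np.sin(a)],[33-93*np.cos(a),-24,88+93*np.sin(a)]])/1e3
old=cv2.imread("pics/scene1.png")
im2=np.hstack([cv2.resize(x[150:300,160:300],(400,428),interpolation=3) for x in(old,im)])
for k in(0,1):
  for c in proj(d,place(p,L)): cv2.circle(im2,(int((c[0]-160)*400/140)+400*k,int((c[1]-150)*428/150)),2,(0,0,255),-1)
cv2.imwrite("pics/s4.png",im2)
E
```

```text
time_s: 6.5
position: [0.3783, -0.1131, 0.2601]
tool_rot: [[0.011, -1.0, -0.0], [-1.0, -0.011, -0.0], [0.0, 0.0, -1.0]]
ft_force: [0.2, -0.1, 0.5]
grip_width: 0.0001
```

View pics/s4.png

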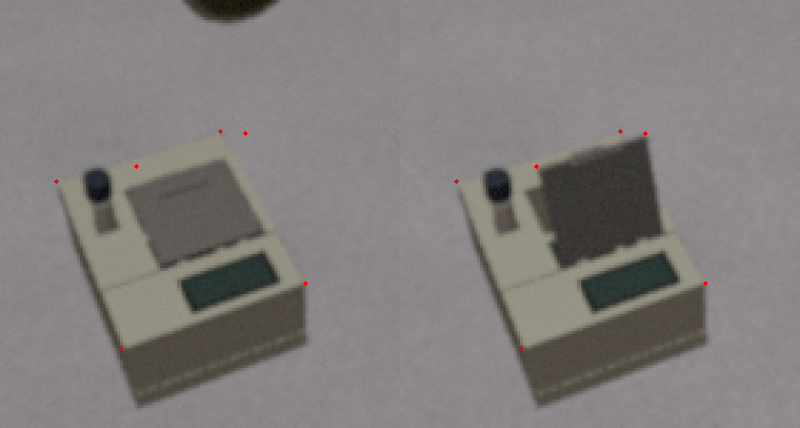

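The free edge sits at the points predicted for 1.3 rad, at (536,166) and (645,133). The reader and tube haven't moved from the before picture. I'll hand it in.

```bash
python3 -c "
from rig import *
close_job()"
```

```text
the job is handed in; nothing more can be done
```

The hatch of the reader with the tube is open and the job is handed in. I pressed its pad once, straight down with closed fingertips, to about 5 mm at 4–5 N, then drew straight up and back towards the robot.

- **Hatch:** it was up when I looked 1.5 s after starting to draw back. About 1.1 s later it was still up, with its free edge where a 1.3 rad opening should put it.
- **Reader and tube:** neither showed any visible shift from the first picture.
- **Other reader and jar:** the other reader's hatch looked shut and the jar looked undisturbed. I didn't measure either.
- **Tip box:** I didn't look at it again after the press. The arm passed well above it.
- **Force and time:** the arm was well clear and the wrist force was near zero at the end. The run took about 6.5 s.

No check failed. The top and scene views disagreed by about 0.7° on the reader's angle and about 1 mm on the pad's position, too little to matter for the press.

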